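Cap the open sample tube, then hold the filter flap at its balance point

ROBOT

A 7-joint arm with a two-finger parallel gripper is mounted at the origin on the work surface. World frame = base frame: x ahead of the robot, y to its left, z up, the work surface at z = 0. Lengths are in m, angles in rad, forces in N, time in s.
With the tool pointing down it reaches from about 0.425 to 0.925 m from the base axis. Payload 6.8 kg.
Tool frame: the origin (TCP) lies midway between the tips of the shut fingers; the grasp point (between the pads) lies 19 mm behind it (bot.grip_depth is the distance from the TCP to the grasp point, in m); z points along the fingers, y is the direction in which the jaws open and shut (so a half turn about z gives the same grasp; the last joint's range is limited). The gripper opens to 88 mm and grips with 3 to 60 N. Pads are 20 mm wide; open, the fingers measure 115 mm over their backs; the gripper's body (75 mm by 178 mm) begins 61 mm behind the grasp point.
Start: joints at [1.083, 0.477, 0.022, 1.555, -0.011, 1.109, -0.083], TCP at [0.25, -0.627, 0.223] pointing down, gripper open.
Joint ranges: [-2.96, 2.96], [-0.34, 2.1], [-1.41, 1.46], [0.24, 2.44], [-1.37, 4.51], [0.17, 1.92], [-2.96, 2.96]. Speed limits (rad/s): [2.39, 2.39, 3.14, 3.14, 3.14, 3.14, 3.14].

INTERFACE

Orientations are given as [roll, pitch, yaw] about the fixed x, y, z axes, in that order (R = Rz(yaw) Ry(pitch) Rx(roll)).
In Python, from rig import bot gives the robot as it stands.
- The arm moves only by the tool move_arm, never from a script. Its argument "commands" is a list of rows, each an object with "offset": the shift along the tool's x, y, z in cm, a list of three; "delta_rot": the turn, a rotation vector about the tool's x, y, z in degrees, a list of three; "hand": the closure, from -1 (fully open) to 1 (shut). In form: [{"offset": [tx, ty, tz], "delta_rot": [ax, ay, az], "hand": hand}, ...]. A call has exactly 5 rows; each row shifts and turns the pose as measured when the row begins, along the tool's axes as they then stand; what a row does not reach is not made up. A row lasts 1/8 s, in which the tool goes at most 62.5 mm and 10.7 degrees, less where a joint would pass 70% of its speed; a pose out of reach is approached as far as the arm can. A call is refused whole if a number of a shift passes 6.25 or a number of a turn 10.7, either way. A call with a gripper value outside its range is refused whole. The fingers move at their own pace and stop on an object; "newtons" is the grip in N (left out, the last holds). Time passes only in rows, so rows that do not move let the fingers close, or fill a call up. It gives the time, the measured TCP pose, the force and the opening at its end, in the units of the state.
- bot.observe(): the state, without advancing time (a new reading comes with each control period).
- bot.grab_frame(name): name is "side" or "top"; returns the picture (384x512x3 uint8, blue, green, red); there is no depth.
- bot.camera_info(name): a dict with "vfov" (degrees; the focal length in pixels is half the picture's height over the tangent of half this angle, whatever the lens; pixels are square), "cx", "cy" (the principal point, pixels), "extrinsics" (4x4, takes a point from camera to world coordinates). Camera axes: x right, y down, z forward; pixel columns grow to the right and rows downward; lengths in m; the calibration is good to about 2 mm. A picture is of the moment at which its call begins. camera_info takes no time and is no camera call.
- bot.close_job(): hands the job in, once; it reports no verdict.
The state is a dict: "time": time; "joints": joint angles; "dq": joint speeds; "tau": joint torques, N m; "tool_pos": TCP position; "tcp_rot": TCP orientation; "contact_force": force on the tool from outside, world axes, zero at the start; "torque": the same for the moment, N m; "gripper_width": opening from 0.0 (shut) to 1.0 (fully open).
Only numpy, scipy, OpenCV 4.12 (cv2) and the standard library are available. Lean on these libraries where they do the work, as an engineer would, in place of code of your own. Each camera call takes 0.05 s, during which the arm holds its last target. There are 200 camera calls.

TASK

I am about to blow the dust off the lamp glass of the microscope's light base. First press the cap of the open sample tube fully shut so that no dust gets in, leaving the other tubes' caps shut; only then lift the blue filter flap by its knob until it stands upright at its balance point, without letting it go over the back. It has no stay and falls either way, so finish while still gripping it upright and still, and leave the objective, the oil bottle and the slide box where they are.

Things in the scene. Friction and masses are not known exactly. Their poses are not given: they have to be found in the camera images.
- light_base: Black microscope light base fixed on the desk: box 170 x 140 mm, top 66 mm above the desk; on it a dark round collar (76 mm diameter, up to 112 mm above the desk) round the lamp glass, covered by the flap. Origin: on the desk under the collar's axis; x points from the front (small silver dial) to the hinge side, y parallel to the flap's hinge, z up.
- flap (a joint): Angle of the blue filter flap, rad: 0 = lying level on the collar (at the start), 1.571 = upright, its balance point, 2.8 = fallen over the back. Almost frictionless hinge, no stay; mass 0.08 to 0.17 kg. Blue glass disc in a dark ring (66 mm diameter, 6 mm thick, centre 52 mm from the hinge), then a stem 10 mm wide, 6 mm thick, that ends in the knob.
- flap_hinge (a point): Middle of the flap's hinge axis, 120 mm above the desk, 52 mm from the collar's axis towards +x of the light base; fixed. Axes as the light base's: the hinge axis is y. Two aluminium pillars (12 mm square, up to 126 mm above the desk) stand 23 mm to either side.
- flap_knob (a point): Centre of the flap's knob: silver cylinder with black bands, 16 mm diameter, 24 mm long, parallel to the hinge, 122 mm from the hinge axis in the flap's plane; 120 mm above the desk with the flap shut (54 mm over the box's top), 242 mm upright. The ring begins 37 mm from it. Its flat ends can be pinched along the hinge so that it turns between the pads. Its axes turn with the flap; y along the hinge.
- rack: White plastic tube rack fixed on the desk, 66 x 170 mm, 60 mm high, with three tubes in a row 48 mm apart along its y axis. Origin: under its centre, on the desk. It does not move.
- tube1: Clear sample tube (a stone chip inside) fixed upright in the rack, 29 mm diameter, 88 mm long, mouth 98 mm above the desk, with an orange hinged flip cap (cap1, open at the start, standing roughly upright (1.35 to 1.85 rad)). Origin: centre of its underside, 10 mm above the desk; x points towards the cap's hinge, z up. Which tube stands in which of the three places varies.
- cap1 (a joint): Angle of the flip cap of tube1, rad: 0 = fully shut, 1.57 = upright, 2.2 = fully back; open at the start, standing roughly upright (1.35 to 1.85 rad). Stiff hinge: stays where it is left; about 0.5 N at its lip swings it, and a light press on top brings it to the stop at 0. The cap is a disc 31 mm diameter, 6 mm thick, with a small lip; its far tip is 41 mm from the hinge.
- tube1_hinge (a point): Middle of the hinge axis of cap1, 98 mm above the desk, 18 mm from the tube's axis along the tube's +x; the axis is the tube's y. Fixed to the tube. The open cap stands here and closes towards the tube (-x).
- tube2: Clear sample tube (a stone chip inside) fixed upright in the rack, 29 mm diameter, 88 mm long, mouth 98 mm above the desk, with an orange hinged flip cap (cap2, shut at the start). Origin: centre of its underside, 10 mm above the desk; x points towards the cap's hinge, z up. Which tube stands in which of the three places varies.
- cap2 (a joint): Angle of the flip cap of tube2, rad: 0 = fully shut, 1.57 = upright, 2.2 = fully back; shut at the start. Stiff hinge: stays where it is left; about 0.5 N at its lip swings it, and a light press on top brings it to the stop at 0. The cap is a disc 31 mm diameter, 6 mm thick, with a small lip; its far tip is 41 mm from the hinge.
- tube2_hinge (a point): Middle of the hinge axis of cap2, 98 mm above the desk, 18 mm from the tube's axis along the tube's +x; the axis is the tube's y. Fixed to the tube. The open cap stands here and closes towards the tube (-x).
- tube3: Clear sample tube (a stone chip inside) fixed upright in the rack, 29 mm diameter, 88 mm long, mouth 98 mm above the desk, with an orange hinged flip cap (cap3, shut at the start). Origin: centre of its underside, 10 mm above the desk; x points towards the cap's hinge, z up. Which tube stands in which of the three places varies.
- cap3 (a joint): Angle of the flip cap of tube3, rad: 0 = fully shut, 1.57 = upright, 2.2 = fully back; shut at the start. Stiff hinge: stays where it is left; about 0.5 N at its lip swings it, and a light press on top brings it to the stop at 0. The cap is a disc 31 mm diameter, 6 mm thick, with a small lip; its far tip is 41 mm from the hinge.
- tube3_hinge (a point): Middle of the hinge axis of cap3, 98 mm above the desk, 18 mm from the tube's axis along the tube's +x; the axis is the tube's y. Fixed to the tube. The open cap stands here and closes towards the tube (-x).
- objective: Loose bystander: steel microscope objective, 30 mm diameter, 45 mm high, standing; origin under its centre.
- oil_bottle: Loose bystander: small amber bottle with black cap, 30 mm diameter, 65 mm high; origin under its centre.
- slide_box: Loose bystander: flat blue and grey slide box, 62 x 97 mm, 33 mm high; origin under its centre.

How it is judged:
On the way, in this order (a step that is already met when the one before it is completed fails the run):
1. the open tube's cap is pressed fully shut while the flap still lies shut (value of joint cap1 below 0.08 rad and value of joint flap below 0.15 rad), for 0.2 s.
2. the flap stands at its balance point, gripped and still (value of joint flap between 1.451 and 1.691 rad and velocity of joint flap between -0.15 and 0.15 rad/s and contact force between the fingers and flap above 1 N), for 0.3 s.
At the end, for the whole second after the job is handed in: The flap is within 0.12 rad (7 degrees) of upright, still (under 0.15 rad/s) and gripped by the fingers (more than 1 N of contact force); cap1 is shut to within 0.08 rad, cap2 and cap3 to within 0.1 rad; objective, oil bottle and slide box within 20 mm of where they stood (all of step 2 and value of joint cap1 below 0.08 rad and value of joint each of cap2, cap3 below 0.1 rad and distance of each of objective, oil_bottle, slide_box from where it was at the start of the episode below 0.02 m); the arm keeps its last pose, push and grip.
It fails at once if the flap goes over the back (beyond 2.0 rad) (value of joint flap above 2 rad).
It fails at once if the flap is lifted while the sample tube is still open (value of joint flap above 0.3 rad and value of joint cap1 above 0.15 rad).
It fails at once if another tube's cap is opened (value of joint any of cap2, cap3 above 0.2 rad).
It fails at once if a bystander is moved more than 20 mm (distance of any of objective, oil_bottle, slide_box from where it was at the start of the episode above 0.02 m).
It also fails if it takes over 53 s, if anything falls off the work surface, if the arm or the gripper's body presses on something with over 40 N, if the wrist force passes 120 N, or if a joint passes its speed limit or range.

## Working session

There is one attempt and no reset: what is moved stays moved. The work goes in short steps, Python scripts to look and compute and a tool call to move; the robot and the scene stay as the last step left them, time stands still between calls to the robot, and variables do not carry over. Pictures are saved under pics/ and viewed, about 8 in all and at most 12, crops included, and the job is handed in when it is done.

Besides the shell and the picture viewer there is one more tool, called after "Emit:" by a JSON object that holds its "op" and its "data", one argument or row to a line. move_arm: Moves the arm, as the interface text tells. Its arguments: {"type":"object","properties":{"commands":{"type":"array"},"newtons":{"type":"number"}},"required":["commands"]}

```bash
mkdir -p pics; ls
python3 - <<'E'
from rig import bot
import cv2
for n in("side","top"):
    f=bot.grab_frame(n); cv2.imwrite(f"pics/{n}0.png",f)
    print(n,bot.camera_info(n))
print(bot.observe())
E
```

```text
pics
side {'vfov': 52.28107787415593, 'cx': 257.0901225755008, 'cy': 190.06639781244957, 'extrinsics': array([[ 0.76920003, -0.48318493,  0.418167  ,  0.27160898],
       [-0.63900426, -0.58388817,  0.50074761, -0.34958128],
       [ 0.00220907, -0.65238557, -0.75788402,  0.68487606],
       [ 0.        ,  0.        ,  0.        ,  1.        ]])}
top {'vfov': 52.571177210065386, 'cx': 250.3684937551179, 'cy': 186.25395937919933, 'extrinsics': array([[ 0.01198947, -0.99572587,  0.09157648,  0.51557583],
       [-0.99980063, -0.01047513,  0.01699913,  0.01706611],
       [-0.0159672 , -0.09176203, -0.99565294,  0.97806083],
       [ 0.        ,  0.        ,  0.        ,  1.        ]])}
{'time': 0.1, 'joints': array([ 1.08290864,  0.47770604,  0.02230776,  1.55633915, -0.01149075,
        1.10929841, -0.08306635]), 'dq': array([-0.00065244, -0.00100865, -0.00083959, -0.00384215,  0.0001507 ,
        0.00259922,  0.00079178]), 'tau': array([ 3.65165055e-03, -5.84092677e+01,  1.53930120e+00, -2.73314703e+01,
       -5.43294987e-02,  1.30744357e-02,  2.46038871e-05]), 'tool_pos': array([ 0.25004451, -0.62639584,  0.22179159]), 'tcp_rot': array([-3.13997306e+00,  1.09628829e-04,  3.79876706e-01]), 'contact_force': array([-1.05425575,  0.26339945,  0.25075845]), 'torque': array([ 0.02257622,  0.01883555, -0.05674804]), 'gripper_width': 0.9997838904075631}
```

View pics/side0.png

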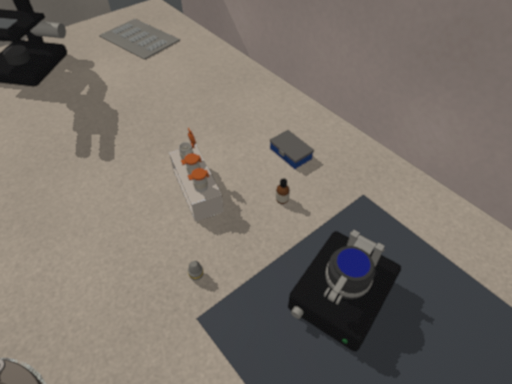

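View pics/top0.png

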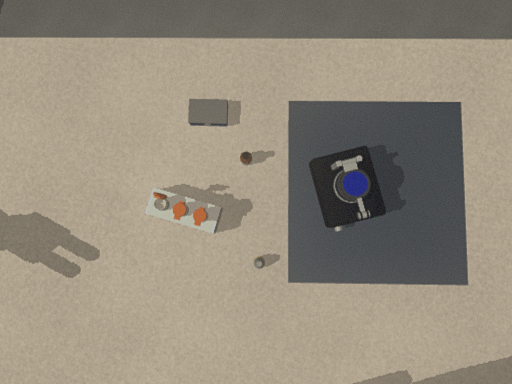

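The top view shows the open tube at (160,200), the shut caps at (180,210) and (200,216), the flap knob at about (363,214) and the hinge at about (348,165). I'll zoom in on these.

Run:
```python
import cv2,numpy as np
t=cv2.imread("pics/top0.png");s=cv2.imread("pics/side0.png")
def c(im,x,y,w=100,h=75): return cv2.resize(im[y:y+h,x:x+w],(400,300),interpolation=cv2.INTER_CUBIC)
g=np.vstack([np.hstack([c(t,135,170),c(s,150,125)]),np.hstack([c(t,300,145),c(s,285,230,120,90)])])
g=np.clip(g.astype(float)*1.3,0,255).astype('uint8')
cv2.imwrite("pics/z0.png",g)
```

```text
(no output)
```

View pics/z0.png

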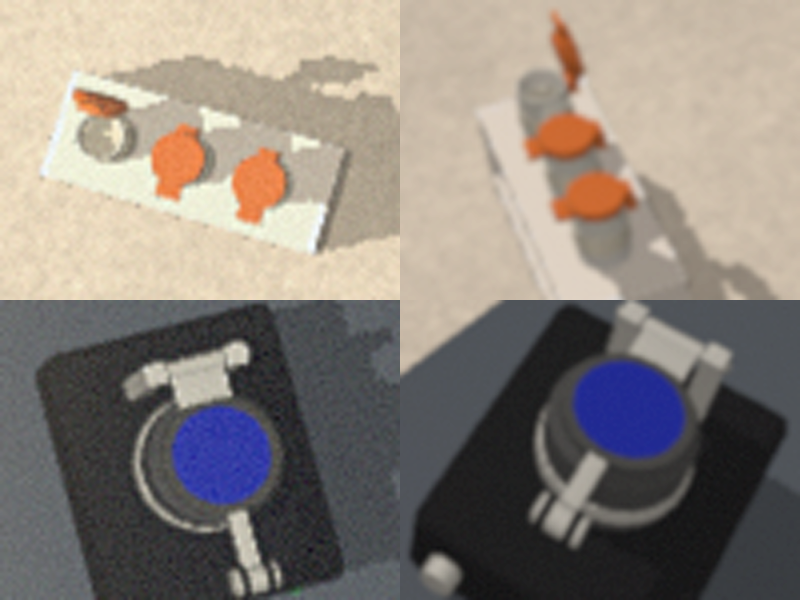

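```bash
cat > h.py <<'E'
import cv2,numpy as np
from scipy.spatial.transform import Rotation as R
from rig import bot
def ray(n,u,v):
    c=bot.camera_info(n);f=192/np.tan(np.radians(c["vfov"]/2));E=np.array(c["extrinsics"])
    d=E[:3,:3]@np.array([(u-c["cx"])/f,(v-c["cy"])/f,1.]);return E[:3,3],d/np.linalg.norm(d)
def plane(n,u,v,z):
    o,d=ray(n,u,v);return o+d*(z-o[2])/d[2]
def tri(a,b):
    A=0;y=0
    for n,(u,v) in(("top",a),("side",b)):
        o,d=ray(n,u,v);P=np.eye(3)-np.outer(d,d);A=A+P;y=y+P@o
    return np.linalg.solve(A,y)
def proj(n,p):
    c=bot.camera_info(n);f=192/np.tan(np.radians(c["vfov"]/2));E=np.array(c["extrinsics"])
    q=E[:3,:3].T@(np.asarray(p)-E[:3,3]);return np.array([c["cx"],c["cy"]])+f*q[:2]/q[2]
def blobs(im,lo,hi,amin=12):
    m=cv2.inRange(cv2.cvtColor(im,cv2.COLOR_BGR2HSV),lo,hi)
    k,l,st,ce=cv2.connectedComponentsWithStats(m)
    return [(ce[i],st[i,4],np.argwhere(l==i)[:,::-1]) for i in range(1,k) if st[i,4]>=amin]
OR=((3,160,80),(16,255,255));BL=((112,170,60),(128,255,255))
E
python3 - <<'E'
from h import *
np.set_printoptions(precision=4,suppress=True)
for n in("top","side"):
    im=cv2.imread(f"pics/{n}0.png")
    for nm,c,z in(("orange",OR,.104),("blue",BL,.123)):
        for ce,a,p in blobs(im,*c):
            q=np.array([plane(n,u,v,z) for u,v in p])[:,:2]
            w,V=np.linalg.eigh(np.cov(q.T))
            print(n,nm,ce,a,plane(n,*ce,z)[:2],"axis",V[:,1],np.sqrt(w)*1000,"ext",(q@V).ptp(0) if hasattr(q,'ptp') else np.ptp(q@V,axis=0))
k=tri((300+258/4,145+(578-300)/4),(285+(558-400)*.3,230+(522-300)*.3));print("knob tri",k)
k2=plane("top",300+256/4,145+(578-300)/4,.128);print("knob plane",k2)
h=[plane("top",300+x/4,145+(y-300)/4,.126) for x,y in((150,376),(238,353))];print("pillars",h)
E
```

```text
top orange [156.0714 195.2143] 14 [0.5734 0.2451] axis [0.6544 0.7562] [1.4906 4.5719] ext [0.005  0.0147]
top orange [178.8392 209.6434] 143 [0.5414 0.1925] axis [-0.9578  0.2875] [6.5957 9.1873] ext [0.0273 0.0382]
top orange [199.1633 215.4966] 147 [0.5288 0.1463] axis [-0.9653  0.2611] [6.5047 9.5213] ext [0.027 0.039]
top blue [355.1029 183.1571] 350 [ 0.6035 -0.1988] axis [-0.6327  0.7744] [12.7075 13.042 ] ext [0.0497 0.0504]
side orange [191.3889 138.1111] 36 [0.5771 0.2434] axis [0.3566 0.9343] [ 1.9538 11.6062] ext [0.0069 0.0409]
side orange [190.6899 158.8837] 129 [0.5398 0.1897] axis [-0.9193  0.3936] [7.3223 9.1693] ext [0.0295 0.0363]
side orange [197.9514 173.9861] 144 [0.5271 0.1439] axis [-0.9455  0.3258] [7.3386 9.1214] ext [0.0297 0.0362]
side orange [280.16 189.32] 25 [0.6282 0.0068] axis [0.0459 0.9989] [2.8988 3.7883] ext [0.0111 0.014 ]
side blue [353.2911 262.4279] 687 [ 0.6031 -0.1988] axis [-0.9187  0.395 ] [12.8953 12.9483] ext [0.0508 0.0507]
knob tri [ 0.5343 -0.2183  0.1213]
knob plane [ 0.5348 -0.2159  0.128 ]
pillars [array([ 0.6452, -0.16  ,  0.126 ]), array([ 0.6585, -0.2084,  0.126 ])]
```

Measurements agree with the given sizes:
- **Flap:** hinge to knob is 122 mm.
- **Tubes:** pitch is 48 mm.
- **Open tube:** tube1 is at about (0.553, 0.237), rack yaw -15°.
- **Knob:** about (0.536, -0.218), flap yaw 16°.

I'll fly behind the open cap with the fingers shut.

Emit:
{"op": "move_arm", "data": {
  "commands": [
    {"offset": [4.2,-4.3,0],"delta_rot": [0,0,0],"hand": 1},
    {"offset": [4.2,-4.3,0],"delta_rot": [0,0,0],"hand": 1},
    {"offset": [4.2,-4.3,0],"delta_rot": [0,0,0],"hand": 1},
    {"offset": [4.2,-4.3,0],"delta_rot": [0,0,0],"hand": 1},
    {"offset": [4.2,-4.3,0],"delta_rot": [0,0,0],"hand": 1}
  ],
  "newtons": 15
}}

```text
time: 0.72
tool_pos: [0.3653, -0.3447, 0.2192]
tcp_rot: [-3.138, 0.003, 0.371]
contact_force: [1.0, 0.3, -0.8]
gripper_width: 0.467
```

Emit:
{"op": "move_arm", "data": {
  "commands": [
    {"offset": [4.2,-4.3,0],"delta_rot": [0,0,0],"hand": 1},
    {"offset": [4.2,-4.3,0],"delta_rot": [0,0,0],"hand": 1},
    {"offset": [4.2,-4.3,0],"delta_rot": [0,0,0],"hand": 1},
    {"offset": [4.2,-4.3,0],"delta_rot": [0,0,0],"hand": 1},
    {"offset": [4.2,-4.3,0],"delta_rot": [0,0,0],"hand": 1}
  ]
}}

```text
time: 1.35
tool_pos: [0.4845, -0.0587, 0.219]
tcp_rot: [-3.139, 0.003, 0.37]
contact_force: [0.5, -0.1, -1.0]
gripper_width: 0.008
```

Emit:
{"op": "move_arm", "data": {
  "commands": [
    {"offset": [4.1,-4.3,0],"delta_rot": [0,0,7.3],"hand": 1},
    {"offset": [3.6,-4.8,0],"delta_rot": [0,0,7.3],"hand": 1},
    {"offset": [2.9,-5.2,0],"delta_rot": [0,0,7.3],"hand": 1},
    {"offset": [2.2,-5.6,0],"delta_rot": [0,0,7.3],"hand": 1},
    {"offset": [1.5,-5.8,0],"delta_rot": [0,0,7.3],"hand": 1}
  ]
}}

```text
time: 1.98
tool_pos: [0.6031, 0.2245, 0.2174]
tcp_rot: [3.139, 0.005, -0.289]
contact_force: [0.3, 0.5, -0.7]
gripper_width: 0.005
```

```bash
cat >> h.py <<'E'
def to(p,yaw=None):
    "tool-frame shift (cm) to world p"
    s=bot.observe();r=R.from_euler("xyz",s["tcp_rot"])
    print("t",s["time"],"tcp",np.round(s["tool_pos"],4),"rot",np.round(np.degrees(s["tcp_rot"]),1),"F",np.round(s["contact_force"],1),"w",round(s["gripper_width"],3),"shift cm",np.round(r.inv().apply(np.asarray(p)-s["tool_pos"])*100,2),"rotvec",None if yaw is None else np.degrees((r.inv()*R.from_euler("xyz",[np.pi,0,np.radians(yaw)])).as_rotvec()).round(1))
E
python3 -c "
from h import *
to([.6015,.224,.118],-15.2);print(bot.observe()['joints'])"
```

```text
t 1.975 tcp [0.6031 0.2245 0.2174] rot [179.9   0.3 -16.6] F [ 0.3  0.5 -0.7] w 0.005 shift cm [-0.09  0.07  9.94] rotvec [ 0.1  0.3 -1.4]
[-0.21870774  0.45388927 -0.32068791  1.6184897   0.15362913  1.09937859
 -2.4396319 ]
```

Emit:
{"op": "move_arm", "data": {
  "commands": [
    {"offset": [0,0,3],"delta_rot": [0,0,0],"hand": 1},
    {"offset": [0,0,3],"delta_rot": [0,0,0],"hand": 1},
    {"offset": [0,0,2.5],"delta_rot": [0,0,0],"hand": 1},
    {"offset": [0,0,1.5],"delta_rot": [0,0,0],"hand": 1},
    {"offset": [0,0,0],"delta_rot": [0,0,0],"hand": 1}
  ]
}}

```text
time: 2.6
tool_pos: [0.6016, 0.2326, 0.1125]
tcp_rot: [3.141, 0.008, -0.281]
contact_force: [-0.4, -1.1, 0.3]
gripper_width: 0.007
```

```bash
python3 -c "
from h import *
to([.5532,.2371,.118],-15.2)
a=bot.grab_frame('top');b=bot.grab_frame('side')
c=lambda im,x,y:cv2.resize(im[y:y+75,x:x+100],(400,300),interpolation=cv2.INTER_CUBIC)
cv2.imwrite('pics/behind.png',np.hstack([c(a,120,160),c(b,150,105)]))"
```

```text
t 2.6 tcp [0.6016 0.2326 0.1125] rot [180.    0.5 -16.1] F [-0.4 -1.1  0.3] w 0.007 shift cm [-4.78  0.91 -0.51] rotvec [ 0.   0.5 -0.9]
```

View pics/behind.png

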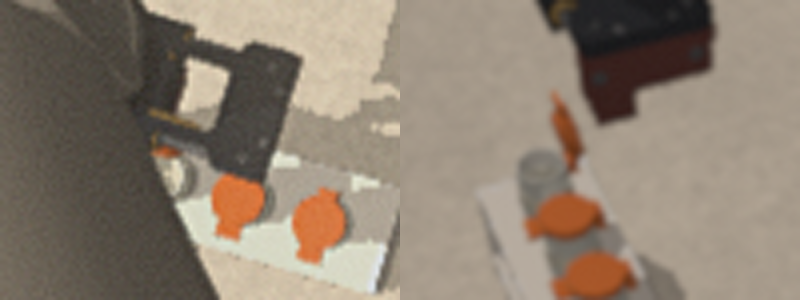

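The fingers are behind the open cap (cap at about (167,155) and (565,130) in the crops), with clearance. I'll centre them and sweep towards the tube.

Emit:
{"op": "move_arm", "data": {
  "commands": [
    {"offset": [0,0.9,-0.5],"delta_rot": [0,0,0],"hand": 1},
    {"offset": [-1.2,0,0],"delta_rot": [0,0,0],"hand": 1},
    {"offset": [-1.2,0,0],"delta_rot": [0,0,0],"hand": 1},
    {"offset": [-1.2,0,0],"delta_rot": [0,0,0],"hand": 1},
    {"offset": [-1.2,0,0],"delta_rot": [0,0,0],"hand": 1}
  ]
}}

```text
time: 3.32
tool_pos: [0.5529, 0.2381, 0.123]
tcp_rot: [-3.137, 0.001, -0.283]
contact_force: [0.2, -0.6, 0.1]
gripper_width: 0.008
```

```bash
python3 -c "
from h import *
to([.5532-.0077,.2371+.0021,.118],-15.2)"
```

```text
t 3.325 tcp [0.5529 0.2381 0.123 ] rot [-1.797e+02  1.000e-01 -1.620e+01] F [ 0.2 -0.6  0.1] w 0.008 shift cm [-0.74  0.11  0.5 ] rotvec [-0.3  0.1 -1. ]
```

Emit:
{"op": "move_arm", "data": {
  "commands": [
    {"offset": [-0.7,0.1,0.6],"delta_rot": [0,0,0],"hand": 1},
    {"offset": [-0.1,0,0.8],"delta_rot": [0,0,0],"hand": 1},
    {"offset": [0.2,0,0.7],"delta_rot": [0,0,0],"hand": 1},
    {"offset": [0.2,0,0.5],"delta_rot": [0,0,0],"hand": 1},
    {"offset": [0,0,0.3],"delta_rot": [0,0,0],"hand": 1}
  ]
}}

```text
time: 3.95
tool_pos: [0.544, 0.2408, 0.1036]
tcp_rot: [-3.142, 0.005, -0.281]
contact_force: [-9.5, -6.7, 29.4]
gripper_width: 0.0
```

```bash
python3 -c "
from h import *
to([.5532,.2371,.103],-15.2)"
```

```text
t 3.95 tcp [0.544  0.2408 0.1036] rot [-180.     0.3  -16.1] F [-9.5 -6.7 29.4] w 0.0 shift cm [0.99 0.1  0.06] rotvec [-0.   0.3 -0.9]
```

Emit:
{"op": "move_arm", "data": {
  "commands": [
    {"offset": [0,0,0.1],"delta_rot": [0,0,0],"hand": 1},
    {"offset": [0,0,0.1],"delta_rot": [0,0,0],"hand": 1},
    {"offset": [0,0,-2],"delta_rot": [0,0,0],"hand": 1},
    {"offset": [0,0,-5],"delta_rot": [0,0,0],"hand": 1},
    {"offset": [0,0,-5],"delta_rot": [0,0,0],"hand": -1}
  ]
}}

```text
time: 4.58
tool_pos: [0.5435, 0.2382, 0.2211]
tcp_rot: [3.134, 0.012, -0.284]
contact_force: [1.3, 0.1, -0.4]
gripper_width: 0.084
```

```bash
python3 -c "
from h import *
to([.536,-.218,.24],16)"
```

```text
t 4.575 tcp [0.5435 0.2382 0.2211] rot [179.6   0.7 -16.3] F [ 1.3  0.1 -0.4] w 0.084 shift cm [12.03 44.01 -1.7 ] rotvec [  0.2   0.8 -32.3]
```

Emit:
{"op": "move_arm", "data": {
  "commands": [
    {"offset": [1.6,5.8,-0.3],"delta_rot": [0,0,-6.4],"hand": -1},
    {"offset": [0.9,5.9,-0.3],"delta_rot": [0,0,-6.4],"hand": -1},
    {"offset": [0.3,6,-0.3],"delta_rot": [0,0,-6.4],"hand": -1},
    {"offset": [-0.4,6,-0.3],"delta_rot": [0,0,-6.4],"hand": -1},
    {"offset": [-1.1,5.9,-0.3],"delta_rot": [0,0,-6.4],"hand": -1}
  ]
}}

```text
time: 5.2
tool_pos: [0.5456, -0.0646, 0.2387]
tcp_rot: [-3.139, 0.005, 0.3]
contact_force: [1.0, 0.3, -1.1]
gripper_width: 0.653
```

```bash
python3 -c "
from h import *
to([.536,-.218,.24],16)
cv2.imwrite('pics/top_c.png',bot.grab_frame('top'));f=bot.grab_frame('side');cv2.imwrite('pics/side_c.png',f)
for n in('top','side'):
    for ce,a,p in blobs(cv2.imread(f'pics/{n}_c.png'),*OR): print(n,ce.round(1),a,plane(n,*ce,.104).round(4))"
```

```text
t 5.2 tcp [ 0.5456 -0.0646  0.2387] rot [-179.8    0.3   17.2] F [ 1.   0.3 -1.1] w 0.653 shift cm [-5.46 14.36 -0.14] rotvec [-0.2  0.3  1.2]
top [158.7 203.8] 142 [0.5539 0.2384 0.104 ]
top [178.8 209.6] 143 [0.5415 0.1925 0.104 ]
top [199.2 215.5] 149 [0.5288 0.1463 0.104 ]
side [184.3 144.9] 112 [0.5529 0.2348 0.104 ]
side [190.8 158.9] 128 [0.54   0.1897 0.104 ]
side [198. 174.] 145 [0.5273 0.1438 0.104 ]
side [281.8 190.2] 44 [0.6292 0.0031 0.104 ]
```

Cap1 now lies in line with the others, 48 mm from the next cap and with the same blob area, so it is shut. Next is the knob.

Emit:
{"op": "move_arm", "data": {
  "commands": [
    {"offset": [-1.9,5,0],"delta_rot": [0,0,0.4],"hand": -1},
    {"offset": [-1.8,4.8,0],"delta_rot": [0,0,0.4],"hand": -1},
    {"offset": [-1.7,4.6,0],"delta_rot": [0,0,0.4],"hand": -1},
    {"offset": [0,0,1],"delta_rot": [0,0,0],"hand": -1},
    {"offset": [0,0,1],"delta_rot": [0,0,0],"hand": -1}
  ]
}}

```text
time: 5.92
tool_pos: [0.5341, -0.2297, 0.2156]
tcp_rot: [-3.141, 0.007, 0.261]
contact_force: [0.5, -0.5, 0.2]
gripper_width: 1.001
```

```bash
python3 -c "
from h import *
to([.536,-.218,.101],16)"
```

```text
t 5.925 tcp [ 0.5341 -0.2297  0.2156] rot [-180.     0.4   14.9] F [ 0.5 -0.5  0.2] w 1.001 shift cm [ 0.56 -1.07 11.45] rotvec [-0.   0.4 -1.1]
```

Emit:
{"op": "move_arm", "data": {
  "commands": [
    {"offset": [0.5,-1.0,3],"delta_rot": [0,0,-1],"hand": -1},
    {"offset": [0,0,2.5],"delta_rot": [0,0,0],"hand": -1},
    {"offset": [0,0,2],"delta_rot": [0,0,0],"hand": -1},
    {"offset": [0,0,1],"delta_rot": [0,0,0],"hand": -1},
    {"offset": [0,0,0],"delta_rot": [0,0,0],"hand": -1}
  ]
}}

```text
time: 6.55
tool_pos: [0.5369, -0.2103, 0.1248]
tcp_rot: [-3.137, 0.008, 0.288]
contact_force: [-0.2, 0.6, 1.1]
gripper_width: 0.994
```

```bash
python3 -c "
from h import *
to([.536,-.218,.101],16)"
```

```text
t 6.55 tcp [ 0.5369 -0.2103  0.1248] rot [-179.7    0.5   16.5] F [-0.2  0.6  1.1] w 0.994 shift cm [-0.29  0.73  2.38] rotvec [-0.3  0.5  0.5]
```

Emit:
{"op": "move_arm", "data": {
  "commands": [
    {"offset": [-0.2,0.5,1],"delta_rot": [0,0,0],"hand": -1},
    {"offset": [0,0,1],"delta_rot": [0,0,0],"hand": -1},
    {"offset": [0,0,0.3],"delta_rot": [0,0,0],"hand": -1},
    {"offset": [0,0,0],"delta_rot": [0,0,0],"hand": -1},
    {"offset": [0,0,0],"delta_rot": [0,0,0],"hand": -1}
  ]
}}

```text
time: 7.18
tool_pos: [0.5375, -0.2162, 0.1019]
tcp_rot: [-3.138, 0.005, 0.288]
contact_force: [-0.4, 0.5, 1.1]
gripper_width: 1.002
```

```bash
python3 -c "
from h import *
to([.536,-.218,.101],16)
a=bot.grab_frame('top');b=bot.grab_frame('side')
c=lambda im,x,y:cv2.resize(im[y:y+75,x:x+100],(400,300),interpolation=cv2.INTER_CUBIC)
cv2.imwrite('pics/knob.png',np.hstack([c(a,310,160),c(b,290,240)]))"
```

```text
t 7.175 tcp [ 0.5375 -0.2162  0.1019] rot [-179.8    0.3   16.5] F [-0.4  0.5  1.1] w 1.002 shift cm [-0.2   0.13  0.09] rotvec [-0.2  0.3  0.5]
```

View pics/knob.png

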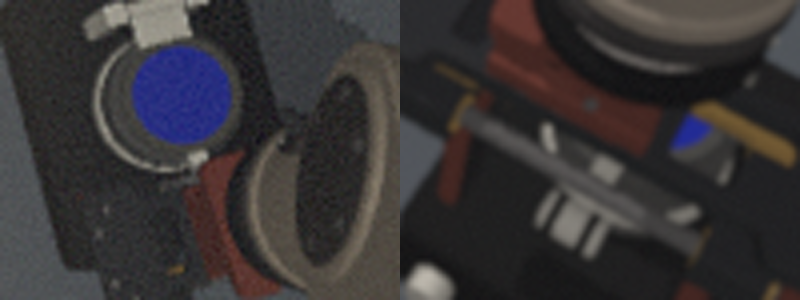

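The knob, at about (570,220) in the side crop, sits midway between the fingers. I'll close on it.

Emit:
{"op": "move_arm", "data": {
  "commands": [
    {"offset": [-0.1,0.1,0.1],"delta_rot": [0,0,0],"hand": 1},
    {"offset": [0,0,0],"delta_rot": [0,0,0],"hand": 1},
    {"offset": [0,0,0],"delta_rot": [0,0,0],"hand": 1},
    {"offset": [0,0,0],"delta_rot": [0,0,0],"hand": 1},
    {"offset": [0,0,0],"delta_rot": [0,0,0],"hand": 1}
  ],
  "newtons": 20
}}

```text
time: 7.9
tool_pos: [0.537, -0.2176, 0.1014]
tcp_rot: [-3.139, 0.005, 0.288]
contact_force: [-0.3, 0.2, -0.8]
gripper_width: 0.469
```

Emit:
{"op": "move_arm", "data": {
  "commands": [
    {"offset": [0,0,0],"delta_rot": [0,0,0],"hand": 1},
    {"offset": [0,0,0],"delta_rot": [0,0,0],"hand": 1},
    {"offset": [0,0,0],"delta_rot": [0,0,0],"hand": 1},
    {"offset": [0,0,0],"delta_rot": [0,0,0],"hand": 1},
    {"offset": [0,0,0],"delta_rot": [0,0,0],"hand": 1}
  ]
}}

```text
time: 8.52
tool_pos: [0.5366, -0.2159, 0.1013]
tcp_rot: [-3.137, 0.005, 0.288]
contact_force: [-0.0, 0.6, 0.7]
gripper_width: 0.272
```

```bash
python3 -c "
from h import *
to([.536,-.218,.101],16);s=bot.observe();print(s['torque'])"
```

```text
t 8.525 tcp [ 0.5366 -0.2159  0.1013] rot [-179.7    0.3   16.5] F [-0.   0.6  0.7] w 0.272 shift cm [-0.11  0.19  0.03] rotvec [-0.3  0.3  0.5]
[ 0.3205197   0.14527191 -0.10554197]
```

Width 0.272 is 23.9 mm, which matches the 24 mm knob, so it is gripped. I'll lift along the arc with the tool kept vertical so the knob turns in the pads.

Emit:
{"op": "move_arm", "data": {
  "commands": [
    {"offset": [0.07,0,-1.28],"delta_rot": [0,0,0],"hand": 1},
    {"offset": [0.2,0,-1.26],"delta_rot": [0,0,0],"hand": 1},
    {"offset": [0.33,0,-1.23],"delta_rot": [0,0,0],"hand": 1},
    {"offset": [0.46,0,-1.19],"delta_rot": [0,0,0],"hand": 1},
    {"offset": [0.58,0,-1.14],"delta_rot": [0,0,0],"hand": 1}
  ]
}}

```text
time: 9.15
tool_pos: [0.5538, -0.2112, 0.166]
tcp_rot: [-3.137, 0.005, 0.288]
contact_force: [2.2, 0.5, -2.9]
gripper_width: 0.269
```

```bash
cat >> h.py <<'E'
H=np.array([.6533,-.1845,.120]);U=np.array([np.cos(np.radians(16)),np.sin(np.radians(16)),0])
def flap():
    s=bot.observe();r=R.from_euler("xyz",s["tcp_rot"]);g=s["tool_pos"]-r.apply([0,0,.019])-H
    a=g@-U;z=g[2];th=np.arctan2(z,a)
    print("theta",round(np.degrees(th),1),"rad",round(np.hypot(a,z)*1000,1),"lat mm",round(1000*g@np.cross([0,0,1],U),1))
    for d in (np.radians(6),np.radians(60),np.pi/2):
        t=d if d>.2 else th+d
        p=H+.122*(-U*np.cos(t)+np.array([0,0,np.sin(t)]))+r.apply([0,0,.019]);print(round(np.degrees(t)),end=" ");to(p,16)
E
python3 -c "
from h import *
flap()
a=bot.grab_frame('top')
print([(c.round(1),n) for c,n,p in blobs(a,*BL)])"
```

```text
theta 32.3 rad 121.7 lat mm 1.6
38 t 9.15 tcp [ 0.5538 -0.2112  0.166 ] rot [-179.7    0.3   16.5] F [ 2.2  0.5 -2.9] w 0.269 shift cm [ 0.71  0.17 -1.06] rotvec [-0.3  0.3  0.5]
60 t 9.15 tcp [ 0.5538 -0.2112  0.166 ] rot [-179.7    0.3   16.5] F [ 2.2  0.5 -2.9] w 0.269 shift cm [ 4.17  0.18 -4.08] rotvec [-0.3  0.3  0.5]
90 t 9.15 tcp [ 0.5538 -0.2112  0.166 ] rot [-179.7    0.3   16.5] F [ 2.2  0.5 -2.9] w 0.269 shift cm [10.26  0.22 -5.75] rotvec [-0.3  0.3  0.5]
[(array([357.5, 177.9]), np.int32(290))]
```

Emit:
{"op": "move_arm", "data": {
  "commands": [
    {"offset": [0.74,0,-1.04],"delta_rot": [0,0,0],"hand": 1},
    {"offset": [0.84,0,-0.96],"delta_rot": [0,0,0],"hand": 1},
    {"offset": [0.94,0,-0.87],"delta_rot": [0,0,0],"hand": 1},
    {"offset": [1.02,0,-0.76],"delta_rot": [0,0,0],"hand": 1},
    {"offset": [1.1,0,-0.65],"delta_rot": [0,0,0],"hand": 1}
  ]
}}

```text
time: 9.82
tool_pos: [0.6016, -0.1984, 0.212]
tcp_rot: [-3.138, 0.006, 0.287]
contact_force: [2.0, -1.4, -6.5]
gripper_width: 0.272
```

```bash
python3 -c "
from h import *
flap()"
```

```text
theta 64.3 rad 123.2 lat mm 0.8
70 t 9.825 tcp [ 0.6016 -0.1984  0.212 ] rot [-179.8    0.3   16.4] F [ 2.  -1.4 -6.5] w 0.272 shift cm [ 1.23  0.09 -0.39] rotvec [-0.2  0.3  0.4]
60 t 9.825 tcp [ 0.6016 -0.1984  0.212 ] rot [-179.8    0.3   16.4] F [ 2.  -1.4 -6.5] w 0.272 shift cm [-0.76  0.08  0.54] rotvec [-0.2  0.3  0.4]
90 t 9.825 tcp [ 0.6016 -0.1984  0.212 ] rot [-179.8    0.3   16.4] F [ 2.  -1.4 -6.5] w 0.272 shift cm [ 5.33  0.12 -1.13] rotvec [-0.2  0.3  0.4]
```

Emit:
{"op": "move_arm", "data": {
  "commands": [
    {"offset": [0.98,0,-0.32],"delta_rot": [0,0,0],"hand": 1},
    {"offset": [1.0,0,-0.3],"delta_rot": [0,0,0],"hand": 1},
    {"offset": [1.0,0,-0.22],"delta_rot": [0,0,0],"hand": 1},
    {"offset": [0.7,0,-0.12],"delta_rot": [0,0,0],"hand": 1},
    {"offset": [0,0,0],"delta_rot": [0,0,0],"hand": 1}
  ]
}}

```text
time: 10.45
tool_pos: [0.6403, -0.1881, 0.2235]
tcp_rot: [-3.14, 0.005, 0.286]
contact_force: [-0.7, -1.1, 1.3]
gripper_width: 0.273
```

```bash
python3 -c "
from h import *
flap()
a=bot.grab_frame('top');b=bot.grab_frame('side')
c=lambda im,x,y:cv2.resize(im[y:y+105,x:x+140],(400,300),interpolation=cv2.INTER_CUBIC)
cv2.imwrite('pics/up1.png',np.hstack([c(a,290,120),c(b,290,190)]))"
```

```text
theta 83.8 rad 123.3 lat mm 0.1
90 t 10.45 tcp [ 0.6403 -0.1881  0.2235] rot [-179.9    0.3   16.4] F [-0.7 -1.1  1.3] w 0.273 shift cm [1.29 0.02 0.05] rotvec [-0.1  0.3  0.4]
60 t 10.45 tcp [ 0.6403 -0.1881  0.2235] rot [-179.9    0.3   16.4] F [-0.7 -1.1  1.3] w 0.273 shift cm [-4.75 -0.02  1.71] rotvec [-0.1  0.3  0.4]
90 t 10.45 tcp [ 0.6403 -0.1881  0.2235] rot [-179.9    0.3   16.4] F [-0.7 -1.1  1.3] w 0.273 shift cm [1.34 0.02 0.05] rotvec [-0.1  0.3  0.4]
```

View pics/up1.png

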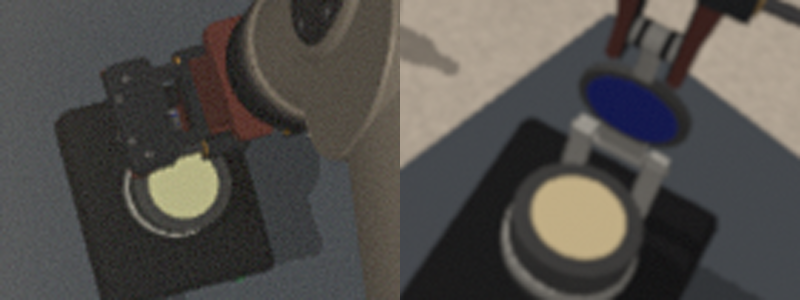

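The flap is nearly upright in the grip, with the knob between the pads at (655,40) in the side crop and the lamp glass uncovered. A small final push follows.

Emit:
{"op": "move_arm", "data": {
  "commands": [
    {"offset": [0.5,0,0],"delta_rot": [0,0,0],"hand": 1},
    {"offset": [0.4,0,0],"delta_rot": [0,0,0],"hand": 1},
    {"offset": [0.3,0,0],"delta_rot": [0,0,0],"hand": 1},
    {"offset": [0,0,0],"delta_rot": [0,0,0],"hand": 1},
    {"offset": [0,0,0],"delta_rot": [0,0,0],"hand": 1}
  ]
}}

```text
time: 11.18
tool_pos: [0.6521, -0.1849, 0.2243]
tcp_rot: [-3.14, 0.004, 0.286]
contact_force: [-0.4, -1.1, 3.7]
gripper_width: 0.273
```

```bash
python3 -c "
from h import *
flap()
b=bot.grab_frame('side');cv2.imwrite('pics/side_u.png',b)
m=max(blobs(b,(105,120,30),(130,255,255)),key=lambda q:q[1] if q[0][0]>320 else 0)
print('blue',m[0],m[1])
for t in (80,85,90,95,100):
    a=np.radians(t);n=U*np.sin(a)+np.array([0,0,np.cos(a)])
    p=H+.052*(-U*np.cos(a)+np.array([0,0,np.sin(a)]));
    print(t,proj('side',p+ .003*n*np.array([-1,-1,1]) ).round(1),proj('side',p).round(1))
o=bot.grab_frame('top')
for n,im in(('top',o),('side',b)):
    for ce,ar,p in blobs(im,*OR): print(n,ce.round(1),ar)
g=cv2.resize(b[100:310,150:430],(800,600),interpolation=cv2.INTER_CUBIC);cv2.imwrite('pics/up2.png',g)"
```

```text
theta 89.5 rad 123.3 lat mm -0.1
95 t 11.175 tcp [ 0.6521 -0.1849  0.2243] rot [-179.9    0.3   16.4] F [-0.4 -1.1  3.7] w 0.273 shift cm [1.28 0.   0.18] rotvec [-0.1  0.3  0.4]
60 t 11.175 tcp [ 0.6521 -0.1849  0.2243] rot [-179.9    0.3   16.4] F [-0.4 -1.1  3.7] w 0.273 shift cm [-5.98 -0.04  1.79] rotvec [-0.1  0.3  0.4]
90 t 11.175 tcp [ 0.6521 -0.1849  0.2243] rot [-179.9    0.3   16.4] F [-0.4 -1.1  3.7] w 0.273 shift cm [ 0.11 -0.01  0.13] rotvec [-0.1  0.3  0.4]
blue [372.28186715 225.29443447] 557
80 [370.  228.5] [370.6 227.5]
85 [371.1 226.5] [371.9 225.4]
90 [372.3 224.7] [373.  223.4]
95 [373.3 222.9] [374.1 221.6]
100 [374.3 221.4] [375.1 220. ]
top [158.7 203.8] 146
top [178.8 209.6] 145
top [199.2 215.5] 147
side [184.3 144.9] 112
side [190.7 158.9] 129
side [198. 174.] 145
side [281.2 189.7] 38
```

View pics/up2.png

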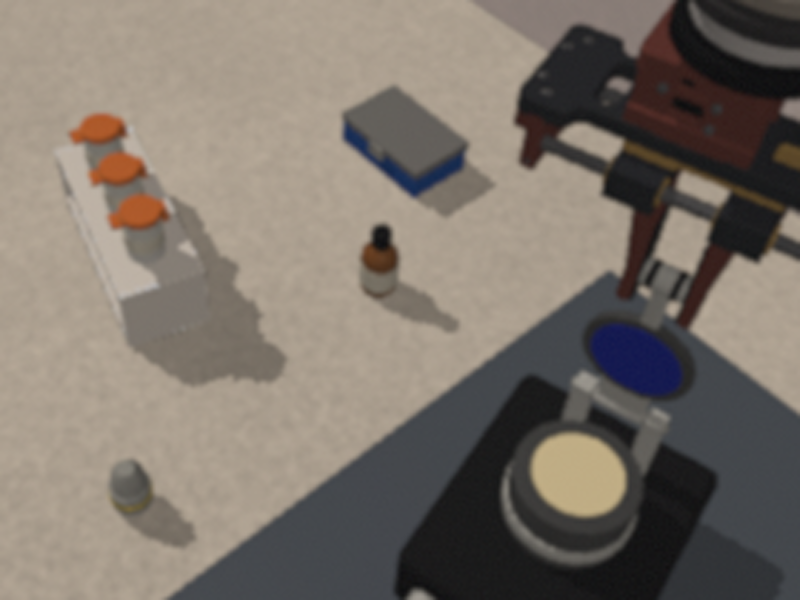

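All three caps are shut, the bystanders have not moved, and the flap is upright at about 89° and gripped. I'll hold still for a moment and check for drift.

Emit:
{"op": "move_arm", "data": {
  "commands": [
    {"offset": [0.05,0,0],"delta_rot": [0,0,0],"hand": 1},
    {"offset": [0,0,0],"delta_rot": [0,0,0],"hand": 1},
    {"offset": [0,0,0],"delta_rot": [0,0,0],"hand": 1},
    {"offset": [0,0,0],"delta_rot": [0,0,0],"hand": 1},
    {"offset": [0,0,0],"delta_rot": [0,0,0],"hand": 1}
  ]
}}

```text
time: 11.9
tool_pos: [0.6523, -0.1848, 0.2243]
tcp_rot: [-3.14, 0.005, 0.286]
contact_force: [-0.2, -1.2, 3.0]
gripper_width: 0.269
```

```bash
python3 -c "
from h import *
flap();b=bot.grab_frame('side')
m=max(blobs(b,(105,120,30),(130,255,255)),key=lambda q:q[1] if q[0][0]>320 else 0)
print('blue',m[0],m[1]);s=bot.observe();print(abs(s['dq']).max(),s['gripper_width'])
bot.close_job()"
```

```text
theta 89.6 rad 123.3 lat mm -0.1
96 t 11.9 tcp [ 0.6523 -0.1848  0.2243] rot [-179.9    0.3   16.4] F [-0.2 -1.2  3. ] w 0.269 shift cm [1.28 0.   0.19] rotvec [-0.1  0.3  0.4]
60 t 11.9 tcp [ 0.6523 -0.1848  0.2243] rot [-179.9    0.3   16.4] F [-0.2 -1.2  3. ] w 0.269 shift cm [-6.   -0.04  1.8 ] rotvec [-0.1  0.3  0.4]
90 t 11.9 tcp [ 0.6523 -0.1848  0.2243] rot [-179.9    0.3   16.4] F [-0.2 -1.2  3. ] w 0.269 shift cm [ 0.09 -0.01  0.13] rotvec [-0.1  0.3  0.4]
blue [372.33511586 225.26916221] 561
0.002892648782514532 0.2755818771641873
the job is handed in; nothing more can be done
```

I pushed the open cap over and pressed it shut with about 29 N. Then I gripped the knob by its ends at 20 N, swung the flap up and handed the job in at about 12 s, still holding it; no verdict is reported.

**Last checks**
- **Flap:** it stands at 89.6° from the arm pose and about 88–90° from the side picture. It is still (joint speeds under 0.003 rad/s, the blue glass unmoved between the last two pictures). The opening is 24 mm, which matches the knob.
- **Caps:** cap1 lies in line with the other two, 48 mm from the next one, and those two have not moved. I judged it shut from that and the press; the angle itself can't be read.
- **Bystanders:** the objective, oil bottle and slide box look unmoved in the last side picture, and the arm stayed clear of them. I did not measure their positions.

No check failed. The only small disagreement is about 1 mm between the measured and given knob radius (123.3 against 122 mm), with about 3 N of vertical force at the wrist.

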